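Snap the herb bin shut and lock its seal

ROBOT

A 6-joint arm with a two-finger parallel gripper is mounted at the origin on the work surface. World frame = base frame: x ahead of the robot, y to its left, z up, the work surface at z = 0. Lengths are in m, angles in rad, forces in N, time in s.
With the tool pointing down it reaches from about 0.375 to 0.9 m from the base axis. Payload 3.1 kg.
Tool frame: the origin (TCP) lies midway between the tips of the shut fingers; the grasp point (between the pads) lies 19 mm behind it; z points along the fingers, x is the direction in which the jaws open and shut, and the axes are right-handed (so a half turn about z gives the same grasp; the last joint's range is limited). The gripper opens to 85 mm and grips with 20 to 120 N. Pads are 22 mm wide; open, the fingers measure 114 mm over their backs; the gripper's body (76 mm by 85 mm) begins 54 mm behind the grasp point. The pads swing forward as they close: fully open they stand 13 mm farther back than shut.
Start: joints at [1.016, 0.527, 1.433, -0, 1.181, -0.178], TCP at [0.229, 0.581, 0.231] pointing down, gripper open.
Joint ranges: [-3.08, 3.08], [-0.75, 2.2], [0.22, 2.44], [-1.43, 4.57], [0, 2.65], [-2.85, 2.85]. Speed limits (rad/s): [2.79, 2.79, 3.14, 3.14, 3.14, 3.14].

INTERFACE

Orientations are given as a unit quaternion [x, y, z, w].
In Python, from station import * gives the robot as it stands.
- The arm moves only by the tool servo_tool, never from a script. Its argument "targets" is a list of rows, each a list of 6 numbers: the shift along the tool's x, y, z in mm, then the turn, a rotation vector about the tool's x, y, z in degrees. A call has 1 to 10 rows; each row is the pose to reach, as a shift and turn from the pose commanded when the call began, along the tool's axes at that moment; what a row does not reach only later rows make up. A row lasts 1/8 s, in which the tool goes at most 62.5 mm and 10.7 degrees, less where a joint would pass 70% of its speed; a pose out of reach is approached as far as the arm can. A call with a gripper value outside its range is refused whole. "gripper" is the finger opening in mm, from 0 to 85.4, set as the call begins (left out, the last holds). The fingers move at their own pace and stop on an object; "newtons" is the grip in N (left out, the last holds). Time passes only in rows, so rows that repeat a pose let the fingers close. It gives the time, the measured TCP pose, the force and the opening at its end, in the units of the state.
- sense(): the state, without advancing time (a new reading comes with each control period).
- snapshot(name): name is "scene" or "top" or "wrist"; returns a dict with "color" (420x560x3 uint8, red, green, blue), "vfov" (degrees; the focal length in pixels is half the picture's height over the tangent of half this angle, whatever the lens; pixels are square), "cx", "cy" (the principal point, pixels), "D" ([k1, k2, p1, p2, k3] as OpenCV has them; the pictures are not rectified), "R" (3x3) and "t" (3): a world point X has camera coordinates R X + t. Camera axes: x right, y down, z forward; pixel columns grow to the right and rows downward; lengths in m; the calibration is good to about 2 mm. A picture is of the moment at which its call begins. There is no depth.
- sign_off(): hands the job in, once; it reports no verdict.
The state is a dict: "t": time; "q": joint angles; "qd": joint speeds; "tau": joint torques, N m; "tcp_pos": TCP position; "tool_rot": TCP orientation; "force": force on the tool from outside, world axes, zero at the start; "ft_torque": the same for the moment, N m; "finger_gap": opening from 0.0 (shut) to 1.0 (fully open).
Only numpy, scipy, OpenCV 4.12 (cv2) and the standard library are available. Lean on these libraries where they do the work, as an engineer would, in place of code of your own. Each camera call takes 0.05 s, during which the arm holds its last target. There are 200 camera calls.

TASK

Close the rosebud bin: gently tip its open lid over until the spring takes it, and let it spring shut by itself with your hand off it. Then press the seal knob on the lid down until you feel it bottom out, and bed the seal by leaning on it with about 12 N for a good second, then take your hand away. The bin is brittle: never push on any part of it with more than 20 N, and leave the neighbouring jars where they stand.

Things in the scene. Friction and masses are not known exactly. Their poses are not given: they have to be found in the camera images.
- bin: Clear box-shaped herb bin with pink rosebuds inside, 124 (x) x 134 (y) x 110 mm high, on a 150 x 160 x 8 mm aluminium foot screwed to the counter. Origin: centre of the foot's underside on the counter; x points from the front of the bin to the hinge side, z up.
- lid_hinge (a point): Middle of the lid's hinge axis, 68 mm behind the bin's centre (bin +x), 114 mm above the counter. The axis runs along the bin's y.
- lid (a joint): Lid angle in rad: 0 shut, 1.95 fully open (its start), with a stop at each end. Over-centre spring: held open, it resists closing by about 0.45 Nm (3 to 5 N at the lip), ever less up to the snap point, somewhere in 1.1 to 1.3 rad (hidden: the lid's mass, 0.15 to 0.33 kg, differs); below that angle it springs shut by itself within a second.
- lid_lip (a point): Middle of the lid's free edge, half-way through its thickness. The lid, clear with a green rim: 140 mm from hinge axis to this edge, 136 wide, 8 thick; its rim strip here is 22 deep. Shut: top face 6 mm above the hinge axis, this point 2 mm above. Open: the outer face, with the knob, looks to bin +x and slightly down: push on it near the lip, towards bin -x.
- knob_top (a point): Centre of the flat top of the seal knob: white disc 36 mm across, 10 thick, on a red stem in the middle of the lid, 70 mm from the hinge axis. Lid shut: this point is 25 to 33 mm above the hinge axis. Pressed straight down it slides 4 to 8 mm further to a hard stop; how far is hidden and differs each time. It takes about 4 N to slide and stays where it is left.
- jar_olive_mid (a point): Loose glass jar of olive-green herb with a stopper, 72 mm across, 130 mm high, 0.4 kg; point at its centre half-way up. Leave alone.
- jar_orange_mid (a point): Loose glass jar with orange contents, 80 mm across, 115 mm high, 0.4 kg; point at its centre half-way up. Leave alone.
- jar_brown_mid (a point): Loose glass jar with brown contents, 68 mm across, 125 mm high, 0.4 kg; point at its centre half-way up. Leave alone.
Mind the look-alikes: they are no part of the job. Of the things that look like the bin, the largest one is meant.

How it is judged:
On the way, in this order (a step that is already met when the one before it is completed fails the run):
1. the lid has sprung shut (under 0.06 rad) with the hand off the bin (value of joint lid below 0.06 rad and contact force between the fingers and bin below 0.5 N), for 0.2 s.
2. the seal knob is pressed down on its stop with more than 8 N (value of joint lid below 0.06 rad and z of knob_top in the frame of bin below 0.1396 m and contact force between the fingers and bin above 8 N), for 0.5 s.
At the end, for the whole second after the job is handed in: The lid is shut (within 0.06 rad), the seal knob is down (its top less than 139.6 mm above the counter), the hand is off the bin, and each jar is within 15 mm of where it started (value of joint lid below 0.06 rad and z of knob_top in the frame of bin below 0.1396 m and contact force between the fingers and bin below 0.3 N and distance of each of jar_olive_mid, jar_orange_mid, jar_brown_mid from where it was at the start of the episode below 0.015 m); the robot touches nothing.
It fails at once if the bin, its lid or knob pushed with more than 20 N (contact force between any of the fingers, the arm and bin above 20 N).
It fails at once if the lid ridden down by the hand instead of springing shut (a push of more than 3 N with the lid between 0.1 and 0.7 rad) (value of joint lid between 0.1 and 0.7 rad and contact force between any of the fingers, the arm and bin above 3 N).
It fails at once if a jar moved by more than 15 mm (distance of any of jar_olive_mid, jar_orange_mid, jar_brown_mid from where it was at the start of the episode above 0.015 m).
It also fails if it takes over 56 s, if anything falls off the work surface, if the arm or the gripper's body presses on something with over 40 N, if the wrist force passes 120 N, or if a joint passes its speed limit or range.

## Working session

There is one attempt and no reset: what is moved stays moved. The work goes in short steps, Python scripts to look and compute and a tool call to move; the robot and the scene stay as the last step left them, time stands still between calls to the robot, and variables do not carry over. Pictures are saved under pics/ and viewed, about 8 in all and at most 12, crops included, and the job is handed in when it is done.

Besides the shell and the picture viewer there is one more tool, called after ">>>" as name(argument=value, ...) on one line, values as JSON. servo_tool: Moves the arm, as the interface text tells. Its arguments: {"type":"object","properties":{"targets":{"type":"array","items":{"type":"array","items":{"type":"number"}}},"gripper":{"type":"number"},"newtons":{"type":"number"}},"required":["targets"]}

```bash
ls; mkdir -p pics
python3 - <<'E'
from station import *
import cv2,numpy as np,pickle
s=sense();print(s)
d={}
for n in("scene","top","wrist"):
    p=snapshot(n);d[n]=p
    cv2.imwrite(f"pics/{n}0.png",p["color"][...,::-1])
    print(n,p["vfov"],p["cx"],p["cy"],p["D"],p["R"],p["t"])
pickle.dump(d,open("snap0.pkl","wb"))
E
```

```text
pics
{'t': 0.0, 'q': array([ 1.01651734e+00,  5.28483637e-01,  1.43391780e+00,  1.23935701e-05,
        1.18140790e+00, -1.78497187e-01]), 'qd': array([-0.00117   ,  0.00056989, -0.00116995,  0.00077765,  0.00011353,
        0.00031872]), 'tau': array([-2.85989254e-04, -4.42364573e+01, -1.78021163e+01, -1.97249210e-04,
        8.41929519e-03,  7.17763214e-06]), 'tcp_pos': array([0.22895383, 0.58077267, 0.23031797]), 'tool_rot': array([ 8.26741374e-01,  5.62581080e-01, -1.01479167e-03,  4.45700775e-04]), 'force': array([-0.11896348,  0.58657122,  0.41620405]), 'ft_torque': array([-0.06618565,  0.00040924, -0.00518313]), 'finger_gap': 1.00044122377941}
scene 56.23887762332241 285.6992625919895 210.82211116647937 [-0.06398593  0.          0.          0.          0.        ] [[ 0.36640234  0.93040667 -0.00963098]
 [ 0.54437517 -0.22275115 -0.80872591]
 [-0.75458929  0.2910762  -0.58810683]] [-0.25240095 -0.1632066   1.35748521]
top 57.84462260064272 285.7255288013468 208.46121163154442 [0.03015378 0.         0.         0.         0.        ] [[ 0.02782014 -0.99960459 -0.00408664]
 [-0.97872293 -0.0264071  -0.20347995]
 [ 0.20329157  0.00966053 -0.97907058]] [0.07615195 0.53378835 0.86793405]
wrist 70.51667620479904 276.1313950548956 208.108496805909 [0.02137275 0.         0.         0.         0.        ] [[ 0.36734151  0.93008423 -0.00187973]
 [ 0.88526111 -0.34901711  0.30740825]
 [ 0.28525951 -0.11458786 -0.95157587]] [-0.62434778 -0.03932629  0.38053907]
```

View pics/scene0.png

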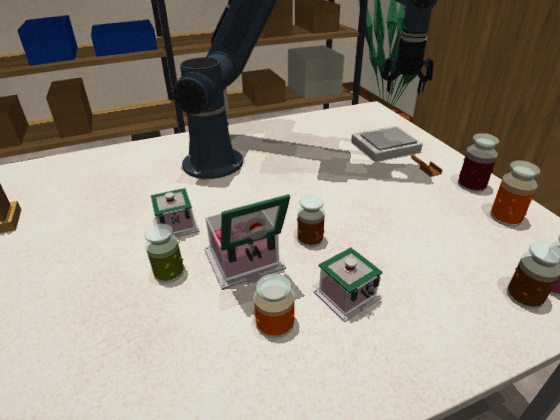

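View pics/top0.png

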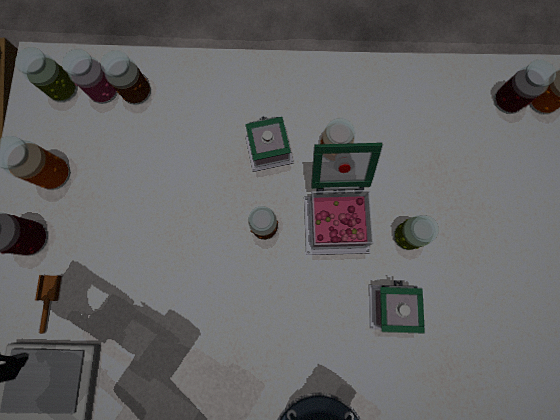

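Scene: the open bin is at about (245,240), with the brown, orange and olive jars around it and two smaller closed look-alikes. Top: bin at (340,220), lid lip at about (347,143), orange jar behind the lid at (338,135). Next, a zoom to get the foot corners.

Run:
```python
import cv2,pickle
c=pickle.load(open("snap0.pkl","rb"))["top"]["color"][...,::-1]
z=cv2.resize(c[110:270,280:450],None,fx=4.5,fy=3.75*1.2/1.2*1.2 if 0 else 3.75,interpolation=cv2.INTER_CUBIC)
z=cv2.resize(c[115:265,280:450],(680,600),interpolation=cv2.INTER_CUBIC)
cv2.imwrite("pics/topz.png",cv2.convertScaleAbs(z,alpha=1.4))
```

```text
(no output)
```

View pics/topz.png

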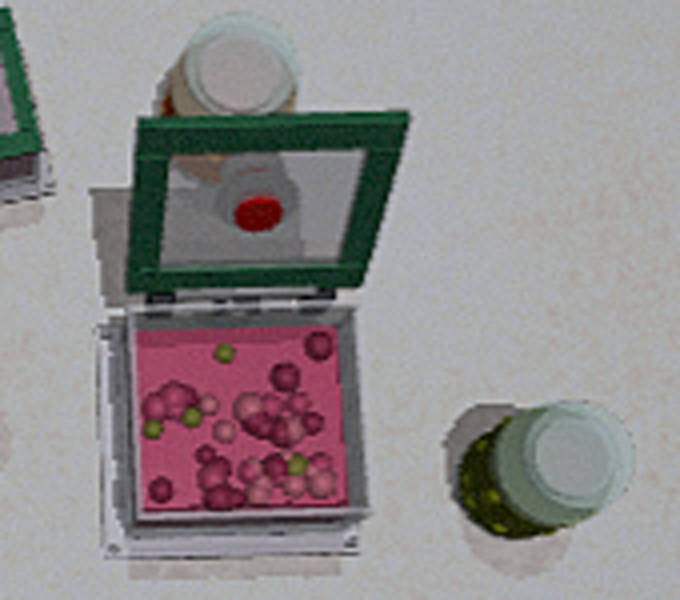

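```bash
cat > h.py <<'E'
import numpy as np,cv2,pickle
from scipy.optimize import least_squares
from scipy.spatial.transform import Rotation as Ro
def K(p):
    f=210/np.tan(np.radians(p["vfov"])/2); return np.array([[f,0,p["cx"]],[0,f,p["cy"]],[0,0,1]])
def proj(p,X):
    return cv2.projectPoints(np.atleast_2d(X).astype(float),cv2.Rodrigues(p["R"])[0],np.array(p["t"]),K(p),np.array(p["D"]))[0][:,0]
def atz(p,uv,z):
    n=cv2.undistortPoints(np.array([[uv]],float),K(p),np.array(p["D"]))[0,0]
    d=p["R"].T@[n[0],n[1],1]; o=-p["R"].T@p["t"]; return o+d*(z-o[2])/d[2]
def W(b,X): 
    X=np.atleast_2d(X);c,s=np.cos(b[2]),np.sin(b[2])
    return np.c_[X[:,0]*c-X[:,1]*s+b[0],X[:,0]*s+X[:,1]*c+b[1],X[:,2]]
E
python3 - <<'E'
from h import *
p=pickle.load(open("snap0.pkl","rb"))["top"]
uv=np.array([[106,557],[357,553],[98,324],[133,517],[370,513],[129,310],[356,306],[140,117],[409,112]])/4+[280,115]
X=np.array([[-75,80,8],[-75,-80,8],[75,80,8],[-62,67,110],[-62,-67,110],[62,67,110],[62,-67,110],[121.7,68,243],[121.7,-68,243]])/1000
f=lambda b:(proj(p,W(b,X))-uv).ravel()
r=least_squares(f,[.5,0,0],loss="soft_l1");print(r.x,np.round(f(r.x).reshape(-1,2),1).tolist())
for n,u in (("orange",(240,65,.115)),("olive",(575,460,.13))):
    print(n,atz(p,(280+u[0]/4,115+u[1]/4),u[2]))
print("brown",atz(p,(263,219),.125))
np.save("b.npy",r.x)
b=r.x
print("lip",W(b,[.1217,0,.243]),"knobshut",W(b,[-.002,0,.143]))
s=pickle.load(open("snap0.pkl","rb"))["scene"]
print(np.round(proj(s,W(b,X))))
E
```

```text
[ 0.50446147 -0.03771881  0.04334269] [[-1.1, 0.0], [0.5, 0.1], [-0.6, -0.3], [-0.0, 0.2], [0.8, 0.3], [-0.7, -1.8], [0.9, -1.8], [-0.6, 0.7], [0.7, 0.7]]
orange [ 0.70864568 -0.03277142  0.115     ]
olive [ 0.47594723 -0.21336796  0.13      ]
brown [0.49163773 0.14000364 0.125     ]
lip [[ 0.62604718 -0.03244565  0.243     ]] knobshut [[ 0.50246335 -0.03780547  0.143     ]]
[[263. 231.]
 [204. 248.]
 [286. 267.]
 [258. 203.]
 [205. 217.]
 [278. 232.]
 [220. 249.]
 [289. 196.]
 [221. 214.]]
```

>>> servo_tool(targets=[[0, 0, -60, 0, 0, 0], [-40, 64, -90, 0, 0, -4], [-80, 128, -90, 0, 0, -8], [-120, 192, -90, 0, 0, -12], [-160, 256, -90, 0, 0, -16], [-200, 320, -90, 0, 0, -20], [-240, 384, -90, 0, 0, -24], [-280, 448, -90, 0, 0, -24], [-320, 512, -90, 0, 0, -24], [-340, 545, -90, 0, 0, -24]], gripper=0, newtons=40)

```text
t: 1.4
tcp_pos: [0.5618, 0.1311, 0.3211]
tool_rot: [0.692, 0.722, -0.0, -0.0]
force: [0.9, 0.5, -0.2]
finger_gap: 0.003
```

>>> servo_tool(targets=[[0, 0, 0, 0, 0, 0], [0, 0, 0, 0, 0, 0], [0, 0, 0, 0, 0, 0]])

```text
t: 1.78
tcp_pos: [0.56, 0.1341, 0.3212]
tool_rot: [0.691, 0.723, -0.0, -0.0]
force: [-0.3, -1.0, -0.7]
finger_gap: -0.0
```

>>> servo_tool(targets=[[0, 57, 0, 0, 0, 0], [0, 113, 0, 0, 0, 0], [-57, 113, 0, 0, 0, 0], [-113, 113, 0, 0, 0, 0], [-169, 113, 0, 0, 0, 0], [-169, 113, 0, 0, 0, 0], [-169, 113, 45, 0, 0, 0], [-169, 113, 95, 0, 0, 0], [-169, 113, 95, 0, 0, 0], [-169, 113, 95, 0, 0, 0]])

```text
t: 3.02
tcp_pos: [0.6823, -0.0298, 0.2282]
tool_rot: [0.691, 0.723, 0.001, 0.001]
force: [0.3, 0.3, 0.8]
finger_gap: -0.001
```

Run:
```python
from station import *
import cv2,pickle,numpy as np
d={n:snapshot(n) for n in("scene","wrist")}
pickle.dump(d,open("snap1.pkl","wb"))
w=np.vstack([cv2.resize(d["scene"]["color"][100:340,120:440],(400,300)),cv2.resize(d["wrist"]["color"],(400,300))])
cv2.imwrite("pics/b1.png",w[...,::-1]);print(sense()["force"],sense()["tcp_pos"])
```

```text
[-0.77720757 -0.62557204  0.76821793] [ 0.68303744 -0.03058817  0.22938021]
```

View pics/b1.png

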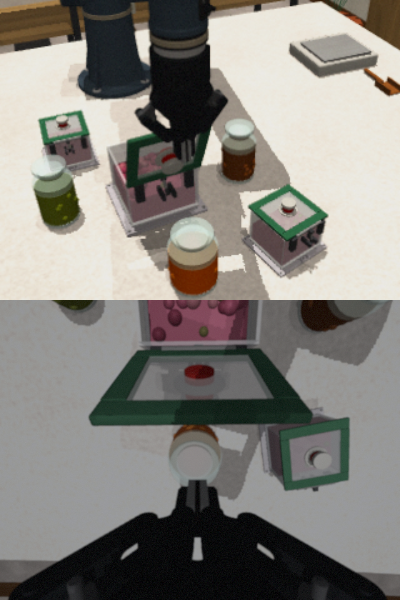

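The fingers are behind the lid and centred: scene crop (185,150), wrist view (197,490). The lid and orange jar are clear of them.

>>> servo_tool(targets=[[0, -20, 4, 0, 0, 0], [0, -30, 4, 0, 0, 0], [0, -36, 4, 0, 0, 0], [0, -42, 4, 0, 0, 0], [0, -47, 4, 0, 0, 0], [0, -52, 4, 0, 0, 0], [0, -57, 4, 0, 0, 0], [0, -62, 4, 0, 0, 0]])

```text
t: 4.12
tcp_pos: [0.6226, -0.0345, 0.2245]
tool_rot: [0.692, 0.722, 0.002, 0.004]
force: [4.5, -0.9, 4.3]
finger_gap: 0.002
```

>>> servo_tool(targets=[[0, -5, 0, 0, 0, 0], [0, -10, 0, 0, 0, 0], [0, -15, 0, 0, 0, 0], [0, -20, 0, 0, 0, 0], [0, -25, 0, 0, 0, 0], [0, -30, 0, 0, 0, 0], [0, -35, 0, 0, 0, 0], [0, -40, 0, 0, 0, 0]])

```text
t: 5.12
tcp_pos: [0.5787, -0.0356, 0.222]
tool_rot: [0.692, 0.722, -0.0, -0.0]
force: [1.3, -1.5, 0.3]
finger_gap: 0.003
```

>>> servo_tool(targets=[[0, -4, 0, 0, 0, 0], [0, -8, 0, 0, 0, 0], [0, -12, 0, 0, 0, 0], [0, -16, 0, 0, 0, 0]])

```text
t: 5.62
tcp_pos: [0.5627, -0.0359, 0.2221]
tool_rot: [0.692, 0.722, -0.0, -0.001]
force: [0.4, -0.9, -0.3]
finger_gap: 0.0
```

>>> servo_tool(targets=[[0, -4, 0, 0, 0, 0], [0, -8, 0, 0, 0, 0], [0, -8, 0, 0, 0, 0], [0, -8, 0, 0, 0, 0]])

```text
t: 6.12
tcp_pos: [0.5553, -0.0365, 0.2224]
tool_rot: [0.692, 0.722, 0.0, -0.0]
force: [-0.3, 0.7, -0.4]
finger_gap: -0.002
```

Run:
```python
from station import *
import cv2,pickle,numpy as np
d={n:snapshot(n) for n in("scene","top")}
w=np.vstack([cv2.resize(d["scene"]["color"][140:300,140:353],(400,300)),cv2.resize(d["top"]["color"][90:270,240:480],(400,300))])
cv2.imwrite("pics/b2.png",w[...,::-1]);print(sense()["force"],sense()["tcp_pos"])
```

```text
[0.71843296 0.60305355 0.65649865] [ 0.55544806 -0.03654401  0.22240443]
```

View pics/b2.png

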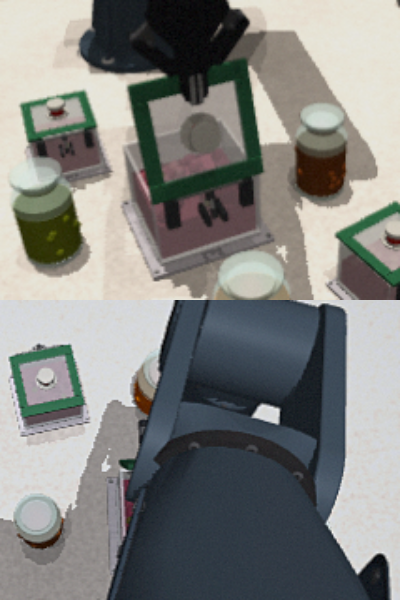

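The lid is tipped past vertical and still resting on the fingers (scene crop (195,95)). It has not snapped yet, so I'll go on in small steps.

>>> servo_tool(targets=[[0, -3, 0, 0, 0, 0], [0, -6, 0, 0, 0, 0], [0, -8, 0, 0, 0, 0], [0, -10, 0, 0, 0, 0], [0, -10, 0, 0, 0, 0], [0, -10, 0, 0, 0, 0]])

```text
t: 6.98
tcp_pos: [0.5453, -0.037, 0.2223]
tool_rot: [0.692, 0.722, -0.0, -0.0]
force: [0.1, 0.1, 0.9]
finger_gap: -0.002
```

Run:
```python
from station import *
import cv2,numpy as np
d={n:snapshot(n) for n in("scene","wrist")}
w=np.hstack([cv2.resize(d["scene"]["color"][140:300,140:353],(400,300)),cv2.resize(d["wrist"]["color"],(400,300))])
cv2.imwrite("pics/b3.png",w[...,::-1]);print(sense()["force"],sense()["tcp_pos"])
```

```text
[ 0.28626267 -0.08750479 -0.35471833] [ 0.54542347 -0.0370123   0.22231489]
```

View pics/b3.png

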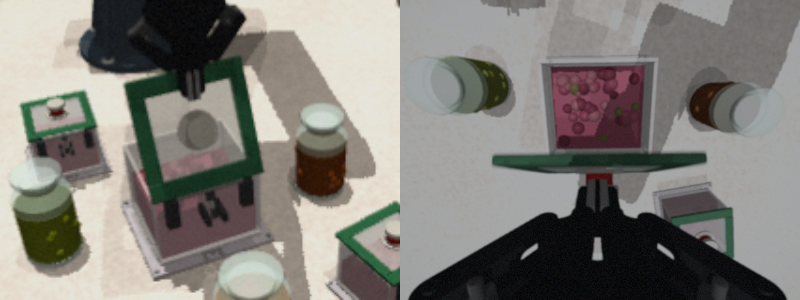

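>>> servo_tool(targets=[[0, -2, 0, 0, 0, 0], [0, -4, 0, 0, 0, 0], [0, -6, 0, 0, 0, 0], [0, -8, 0, 0, 0, 0], [0, -10, 0, 0, 0, 0], [0, -10, 0, 0, 0, 0], [0, -10, 0, 0, 0, 0]])

```text
t: 7.95
tcp_pos: [0.5355, -0.0374, 0.2223]
tool_rot: [0.692, 0.722, 0.0, 0.0]
force: [0.1, -0.1, -0.0]
finger_gap: -0.002
```

```bash
cat > look.py <<'E'
from station import *
import cv2,numpy as np,sys,pickle
d={n:snapshot(n) for n in("scene","wrist")}
pickle.dump(d,open("last.pkl","wb"))
w=np.hstack([cv2.resize(d["scene"]["color"][140:300,140:353],(400,300)),cv2.resize(d["wrist"]["color"],(400,300))])
cv2.imwrite(f"pics/{sys.argv[1]}.png",w[...,::-1]);s=sense();print(s["force"],s["tcp_pos"])
E
python3 look.py b4
```

```text
[ 1.5971134   0.24179455 -0.5098053 ] [ 0.53546537 -0.03744001  0.22228118]
```

View pics/b4.png

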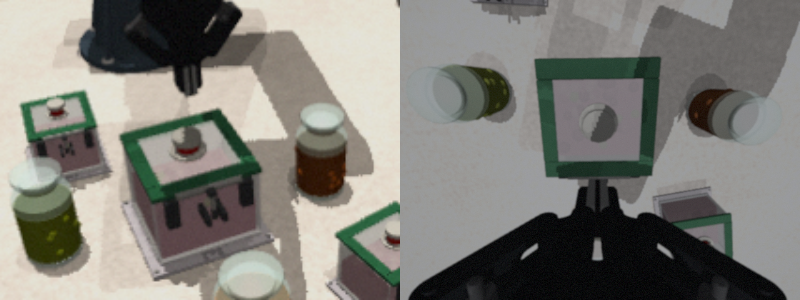

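The lid has sprung shut. In the wrist view, rescaled to full size, the knob is at about (277,172). I'll measure it there and work out the move.

Run:
```python
from h import *
d=pickle.load(open("last.pkl","rb"));w=d["wrist"];s=d["scene"]
g=w["color"].astype(int)
for n,p,uv in(("wrist",w,(198*1.4,123*1.4)),("scene",s,(140+186*213/400,140+133*160/300))):
    for z in(.139,.147):print(n,z,atz(p,uv,z))
b=np.load("b.npy");print(W(b,[-.002,0,.143]))
from station import *
S=sense();R=Ro.from_quat(S["tool_rot"])
print(R.inv().apply(np.array([.5025,-.0378,.160])-S["tcp_pos"])*1000)
```

```text
wrist 0.139 [ 0.50048997 -0.03761218  0.139     ]
wrist 0.147 [ 0.49893077 -0.03771126  0.147     ]
scene 0.139 [ 0.49231237 -0.03533142  0.139     ]
scene 0.147 [ 0.50318411 -0.03778996  0.147     ]
[[ 0.50246335 -0.03780547  0.143     ]]
[  1.06329022 -32.95408512  62.27911798]
```

>>> servo_tool(targets=[[1, -17, 0, 0, 0, 0], [1, -34, 0, 0, 0, 0], [1, -34, 20, 0, 0, 0], [1, -34, 42, 0, 0, 0], [1, -34, 62, 0, 0, 0], [1, -34, 66, 0, 0, 0], [1, -34, 68, 0, 0, 0], [1, -34, 68, 0, 0, 0]])

```text
t: 9.05
tcp_pos: [0.5019, -0.038, 0.1549]
tool_rot: [0.692, 0.722, 0.0, 0.001]
force: [-0.4, 0.1, -0.1]
finger_gap: 0.001
```

>>> servo_tool(targets=[[0, 0, 1.5, 0, 0, 0], [0, 0, 3, 0, 0, 0], [0, 0, 4.5, 0, 0, 0], [0, 0, 6, 0, 0, 0], [0, 0, 7.5, 0, 0, 0], [0, 0, 8.5, 0, 0, 0], [0, 0, 9.5, 0, 0, 0], [0, 0, 10, 0, 0, 0]])

```text
t: 10.05
tcp_pos: [0.5014, -0.0379, 0.1442]
tool_rot: [0.692, 0.722, -0.0, -0.0]
force: [0.2, 0.3, 0.7]
finger_gap: 0.0
```

>>> servo_tool(targets=[[0, 0, 0.7, 0, 0, 0], [0, 0, 1.4, 0, 0, 0], [0, 0, 2, 0, 0, 0], [0, 0, 2, 0, 0, 0]])

```text
t: 10.55
tcp_pos: [0.5014, -0.0379, 0.1424]
tool_rot: [0.692, 0.722, 0.0, 0.0]
force: [-0.4, 0.4, 3.9]
finger_gap: -0.001
```

>>> servo_tool(targets=[[0, 0, 0.6, 0, 0, 0], [0, 0, 1.2, 0, 0, 0], [0, 0, 1.8, 0, 0, 0], [0, 0, 2.2, 0, 0, 0]])

```text
t: 11.05
tcp_pos: [0.5014, -0.0379, 0.14]
tool_rot: [0.692, 0.722, -0.0, 0.0]
force: [-0.5, -0.4, 3.5]
finger_gap: 0.0
```

>>> servo_tool(targets=[[0, 0, 0.3, 0, 0, 0], [0, 0, 0.6, 0, 0, 0], [0, 0, 0.9, 0, 0, 0]])

```text
t: 11.42
tcp_pos: [0.5014, -0.0379, 0.1392]
tool_rot: [0.692, 0.722, 0.0, 0.0]
force: [-0.4, -1.4, 3.4]
finger_gap: -0.0
```

>>> servo_tool(targets=[[0, 0, 0.3, 0, 0, 0], [0, 0, 0.6, 0, 0, 0], [0, 0, 0.6, 0, 0, 0]])

```text
t: 11.8
tcp_pos: [0.5014, -0.0379, 0.1386]
tool_rot: [0.692, 0.722, 0.0, 0.0]
force: [-0.3, 0.2, 4.2]
finger_gap: -0.001
```

>>> servo_tool(targets=[[0, 0, 0.3, 0, 0, 0], [0, 0, 0.6, 0, 0, 0], [0, 0, 0.6, 0, 0, 0]])

```text
t: 12.18
tcp_pos: [0.5014, -0.0379, 0.138]
tool_rot: [0.692, 0.722, 0.0, 0.0]
force: [0.7, 0.3, 3.4]
finger_gap: -0.003
```

>>> servo_tool(targets=[[0, 0, 0.3, 0, 0, 0], [0, 0, 0.6, 0, 0, 0], [0, 0, 0.6, 0, 0, 0]])

```text
t: 12.55
tcp_pos: [0.5014, -0.0379, 0.1374]
tool_rot: [0.692, 0.722, 0.0, 0.0]
force: [-0.6, 0.9, 3.6]
finger_gap: -0.002
```

>>> servo_tool(targets=[[0, 0, 0.3, 0, 0, 0], [0, 0, 0.6, 0, 0, 0], [0, 0, 0.6, 0, 0, 0]])

```text
t: 12.92
tcp_pos: [0.5014, -0.0379, 0.1367]
tool_rot: [0.692, 0.722, 0.0, 0.0]
force: [-0.4, -1.1, 3.8]
finger_gap: 0.004
```

>>> servo_tool(targets=[[0, 0, 0.3, 0, 0, 0], [0, 0, 0.6, 0, 0, 0], [0, 0, 0.6, 0, 0, 0]])

```text
t: 13.3
tcp_pos: [0.5015, -0.0379, 0.1366]
tool_rot: [0.692, 0.722, 0.0, 0.0]
force: [-1.3, -0.4, 6.1]
finger_gap: -0.001
```

It has bottomed at about 0.1366 m. Now I'll build up the force.

>>> servo_tool(targets=[[0, 0, 0.3, 0, 0, 0], [0, 0, 0.6, 0, 0, 0], [0, 0, 0.6, 0, 0, 0]])

```text
t: 13.68
tcp_pos: [0.5015, -0.0379, 0.1365]
tool_rot: [0.692, 0.722, 0.0, 0.0]
force: [-2.6, 1.0, 10.8]
finger_gap: 0.0
```

>>> servo_tool(targets=[[0, 0, 0.2, 0, 0, 0], [0, 0, 0.2, 0, 0, 0], [0, 0, 0.2, 0, 0, 0]])

```text
t: 14.05
tcp_pos: [0.5015, -0.0379, 0.1365]
tool_rot: [0.692, 0.722, 0.0, 0.0]
force: [-2.2, -0.1, 11.7]
finger_gap: 0.002
```

>>> servo_tool(targets=[[0, 0, 0, 0, 0, 0], [0, 0, 0, 0, 0, 0], [0, 0, 0, 0, 0, 0], [0, 0, 0, 0, 0, 0], [0, 0, 0, 0, 0, 0], [0, 0, 0, 0, 0, 0], [0, 0, 0, 0, 0, 0], [0, 0, 0, 0, 0, 0], [0, 0, 0, 0, 0, 0], [0, 0, 0, 0, 0, 0]])

```text
t: 15.3
tcp_pos: [0.5015, -0.0379, 0.1365]
tool_rot: [0.692, 0.722, 0.0, 0.0]
force: [-3.2, -0.1, 12.2]
finger_gap: 0.004
```

Leaned on it at about 12 N for 1.6 s. Lifting off now.

>>> servo_tool(targets=[[0, 0, -2, 0, 0, 0], [0, 0, -10, 0, 0, 0], [0, 0, -40, 0, 0, 0], [0, 0, -80, 0, 0, 0], [0, 0, -120, 0, 0, 0], [0, 0, -120, 0, 0, 0], [0, 0, -120, 0, 0, 0], [0, 0, -120, 0, 0, 0]])

```text
t: 16.3
tcp_pos: [0.5004, -0.0376, 0.254]
tool_rot: [0.692, 0.722, -0.001, -0.001]
force: [0.1, -0.5, -0.6]
finger_gap: 0.0
```

```bash
python3 look.py b5
```

```text
[0.30021971 0.70390043 0.21533092] [ 0.50065523 -0.03769461  0.25413273]
```

View pics/b5.png

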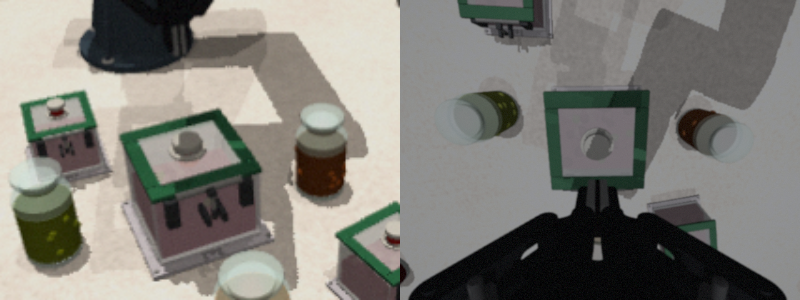

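The lid is shut at (190,155) in the scene crop, the knob is down with its red stem hidden, the jars look where they were, and the hand is clear. Handing in.

```bash
python3 -c "
from station import *
print(sign_off())"
```

```text
the job is handed in; nothing more can be done
None
```

The rosebud bin is shut, its seal knob is pressed down on its stop, and the job is handed in at about 16.4 s. No verdict is reported.

- **Lid:** I tipped it over slowly from behind with the shut fingers. The highest push I read was about 6 N. Past the snap point it sprang shut by itself. I did not follow it down; the force read about zero and the next picture showed the lid shut.
- **Knob:** It slid at about 4 N and bottomed with its top about 136.5 mm above the counter by the tool position, under the 139.6 mm limit. I leaned on it with 11.7 to 12.2 N for about 1.6 s, plus 2 to 3 N sideways (about 12.6 N in all).
- **Last checks:** After lifting off, the last picture shows the lid shut and the knob down. The hand is about 117 mm above the knob with force at noise level. In that picture the olive and brown jars look unmoved. The orange jar is only partly in view and looks unmoved too. I compared jar positions by eye only and did not measure them again.
- **Disagreements:** The scene and wrist views put the knob up to about 8 mm apart before pressing, depending on its assumed height. I aimed at x = 0.5015 m, between the wrist reading and the fitted bin pose. Forces were read only at the end of each move, so a brief peak in between would not have shown.

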